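# Take the squeeze-and-turn safety cap off the solvent tub

### The arm

A 7-joint arm with a two-finger parallel gripper is mounted at the origin on a cart in front of the work surface, level with it; the furniture and walls round the work are solid. World frame = base frame: x ahead of the robot, y to its left, z up, the work surface at z = 0. Lengths are in m, angles in rad, forces in N, time in s.
With the tool pointing down it reaches from about 0.4 to 0.85 m from the base axis. Payload 10.4 kg.
Tool frame: the origin (TCP) lies between the finger pads; the fingertips stand 8 mm ahead of it and the grasp point (between the pads) lies 11 mm behind it; y points along the fingers, x is the direction in which the jaws open and shut, and the axes are right-handed (so a half turn about y gives the same grasp; the last joint's range is limited). The gripper opens to 85 mm and grips with 20 to 120 N. Pads are 22 mm wide; open, the fingers measure 114 mm over their backs; the gripper's body (76 mm by 85 mm) begins 54 mm behind the grasp point. The pads swing forward as they close: fully open they stand 13 mm farther back than shut.
Start: joints at [1.105, 0.332, -0.065, 1.46, 0.022, 1.35, -0.088], TCP at [0.268, -0.565, 0.239] pointing down, gripper open.
Joint ranges: [-2.6, 2.6], [-0.5, 2.12], [-1.47, 1.34], [0.16, 2.42], [-1.27, 4.41], [0.06, 2.06], [-2.6, 2.6]. Speed limits (rad/s): [2.22, 2.22, 2.79, 2.79, 3.14, 3.14, 3.14].

### API

Orientations are given as a rotation vector (axis times angle).
In Python, from station import ctrl, get_image, camera_info gives the robot as it stands. The module is installed in compiled form; this text tells all that it offers.
- The arm moves only by the tool jog_arm, never from a script. Its argument "commands" is text: rows parted by semicolons, each of 7 numbers parted by spaces: the shift along the tool's x, y, z in cm, then the turn, a rotation vector about the tool's x, y, z in degrees, then the opening, from 0 (shut) to 1 (fully open). In form: dx dy dz ax ay az hand; .... A call has 1 to 10 rows; each row shifts and turns the commanded pose from where the row before left it, along the tool's axes as they then stand; what a row does not reach is not made up. A row lasts 1/10 s, in which the tool goes at most 50 mm and 8.59 degrees, less where a joint would pass 70% of its speed; a pose out of reach is approached as far as the arm can. A call with a gripper value outside its range is refused whole. The fingers move at their own pace and stop on an object; the grip force is fixed at half the most. Time passes only in rows, so rows that do not move let the fingers close. It gives the time, the measured TCP pose, the force and the opening at its end, in the units of the state.
- ctrl.sense(): the state, without advancing time (a new reading comes with each control period).
- get_image(name): name is "side" or "top"; returns (picture, depth): 480x640x3 uint8, red, green, blue; 480x640 float32, m along the optical axis (not along the pixel's ray), 0 where there is no reading.
- camera_info(name): a dict with "camera_matrix" (3x3 intrinsics, pixels), "R" (3x3) and "t" (3): a world point X has camera coordinates R X + t. Camera axes: x right, y down, z forward; pixel columns grow to the right and rows downward; lengths in m; the calibration is good to about 2 mm. A picture is of the moment at which its call begins. camera_info takes no time and is no camera call.
- ctrl.close_job(): hands the job in, once; it reports no verdict.
The state is a dict: "time": time; "joint_positions": joint angles; "qd": joint speeds; "joint_torque": joint torques, N m; "tool_pos": TCP position; "orientation": TCP orientation; "contact_force": force on the tool from outside, world axes, zero at the start; "wrist_torque": the same for the moment, N m; "opening": opening from 0.0 (shut) to 1.0 (fully open).
Only numpy, scipy, OpenCV 4.12 (cv2) and the standard library are available. Lean on these libraries where they do the work, as an engineer would, in place of code of your own. Each camera call takes 0.05 s, during which the arm holds its last target.

### The job

Open the solvent tub that stands in the bench holder: squeeze the two side tabs of its safety cap inward, and with both held in turn the cap anticlockwise until you feel it come up against its stop, then lift it straight off. Do not crush the tabs, and never turn, pull or press the cap hard against its neck, posts or stop. Set the cap down, right way up, well inside the drip tray before you let go of it, and leave the small parts lying about where they are.

Things in the scene. Friction and masses are not known exactly. Their poses are not given: they have to be found in the camera images.
- tub: Round white plastic tub, 76 mm across, shoulder 70 mm up, held upright in a square dark steel holder (104 x 104 mm) screwed to the worktop: it does not move. Origin: on its axis at the worktop; z up. A neck of 30 mm diameter rises from the shoulder to 114 mm, inside the cap.
- tub_posts (a point): Point on the tub's axis, 82 mm up, level with the tops of 4 stop posts on the shoulder: a pair on the tub's +y side and one on its -y side, inner faces 28.5 mm from the y = 0 plane, 11 mm free between the two of a pair. Each pair has one tab foot of the cap between them, so the cap turns only 0.05 rad while the tabs are out. With both tabs in by 4 mm or more the feet pass inside the posts.
- cap: Grey plastic safety cap, round, 50 mm across, 46 mm high, 65 to 110 g, open below. Origin: on its axis at its flat lower rim; z up. On the tub its origin is 72 mm above the worktop, its x, y axes within 0.03 rad of the tub's, about 1 mm of play sideways. On its +y and -y sides it has spring tabs: 64 mm over both at rest, 52 mm fully in. More than 30 N between cap and tub is too hard.
- cap_grip (a point): Point on the cap's axis 34 mm above its rim: the height to grip the tabs, so that the fingertips clear the stop posts. Each tab has a flat upright grip face, 22 mm wide, from 16 to 44 mm above the rim, square to the cap's y axis, and below it a foot 8 mm wide that ends 3 mm above the rim.
- tub_neck (a point): Top centre of the neck, 114 mm up, inside the cap. The freed cap turns anticlockwise seen from above, loosely, until it meets a springy stop after 0.5 to 1.4 rad: differs each time, not visible. The stop gives 0.11 rad, rising to 0.4 Nm, then is rigid. The cap lifts off only in the last 0.08 rad before the stop or against it; earlier it is held down after 2 mm. Raise the rim 50 mm to clear.
- tab_a (a joint): Travel of the spring tab on the cap's +y side, in m: 0 out (at rest), 0.006 fully in. A spring pushes it out with 6 N at rest, 11 N at 4 mm, 13 N fully in. Squeezing with 15 to 20 N on each side is right; 80 N counted over both sides breaks the tabs.
- tab_b (a joint): The same for the tab on the cap's -y side.
- drip_tray_in (a point): Centre of the inner floor, 3 mm above the worktop, of a square shallow dark steel drip tray, 108 x 108 mm outside, walls 3 mm thick and 10 mm high. The tray is fixed to the worktop. z up.
- gland: Grey plastic cable gland, 26 mm across, 45 mm high, standing loose on the worktop. Origin under its centre. To be left alone.
- union: Brass pipe union with a steel middle nut, 25 mm across, 44 mm high, standing loose on the worktop. Origin under its centre. To be left alone.
- terminals: Block of grey and blue rail terminals, 45 x 57 x 36 mm, loose on the worktop. Origin under its centre. To be left alone.
Not all that is in view belongs to the job. There is more than one size of the tub; the job needs the larger. Leave any green look-alike of the cap alone.

How it is judged:
By the outcome, as a careful person would: the job done as asked, in the order asked, and still so for the second after the job is handed in, with the robot touching nothing.
It also fails if it takes over 54 s, if anything falls off the work surface, if the arm or the gripper's body presses on something with over 40 N, if the wrist force passes 120 N, or if a joint passes its speed limit or range.

## Working session

There is one attempt and no reset: what is moved stays moved. The work goes in short steps, Python scripts to look and compute and a tool call to move; the robot and the scene stay as the last step left them, time stands still between calls to the robot, and variables do not carry over. Pictures are saved under pics/ and viewed, and the job is handed in when it is done.

Besides the shell and the picture viewer there is one more tool, called after ">>>" by a JSON object that holds its "fn" and its "kwargs". jog_arm: Moves the arm, as the interface text tells. Its arguments: {"type":"object","properties":{"commands":{"type":"string"}},"required":["commands"]}

```bash
mkdir -p pics; ls
python3 - <<'E'
from station import ctrl,get_image,camera_info
import cv2,numpy as np
print(ctrl.sense())
for n in("side","top"):
    im,d=get_image(n); cv2.imwrite(f"pics/{n}0.png",im[:,:,::-1]); np.save(f"{n}_d0.npy",d); np.save(f"{n}_i0.npy",im)
    print(n,camera_info(n))
E
```

```text
pics
{'time': 0.0, 'joint_positions': array([ 1.10537738,  0.33287014, -0.06467732,  1.46096661,  0.0216119 ,
        1.34988053, -0.08850783]), 'qd': array([ 3.87977173e-04, -7.01483451e-04,  2.29863327e-04,  7.70349245e-04,
       -2.02298108e-04,  3.51559830e-04,  9.43994031e-05]), 'joint_torque': array([-7.14030757e-04, -6.25453448e+01,  4.84366645e-02, -3.91617572e+01,
        1.62531371e-02,  9.78143391e-03,  3.36396920e-05]), 'tool_pos': array([ 0.26762696, -0.56439383,  0.23850487]), 'orientation': array([-1.38603298,  0.87808309, -0.87603021]), 'contact_force': array([-0.38251596, -0.51471186,  0.66783541]), 'wrist_torque': array([ 0.00296354,  0.03490556, -0.0009958 ]), 'opening': 0.9991415299124257}
side {'camera_matrix': array([[486.23881965,   0.        , 310.02290605],
       [  0.        , 486.23881965, 234.58175013],
       [  0.        ,   0.        ,   1.        ]]), 'R': array([[-0.91391131, -0.40562421, -0.0153335 ],
       [-0.1700158 ,  0.4168178 , -0.89294879],
       [ 0.36859292, -0.81346907, -0.44989703]]), 't': array([0.3188849 , 0.34754179, 0.61182939])}
top {'camera_matrix': array([[438.43568616,   0.        , 323.78976472],
       [  0.        , 438.43568616, 241.94679282],
       [  0.        ,   0.        ,   1.        ]]), 'R': array([[ 0.06884701, -0.99760875,  0.00607136],
       [-0.97397553, -0.06853086, -0.21604443],
       [ 0.21594389,  0.00896066, -0.97636466]]), 't': array([-0.40773233,  0.50413646,  0.93856365])}
```

View pics/side0.png

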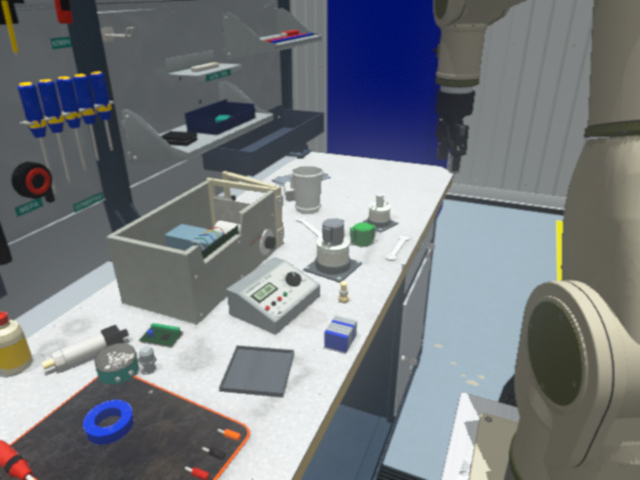

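View pics/top0.png

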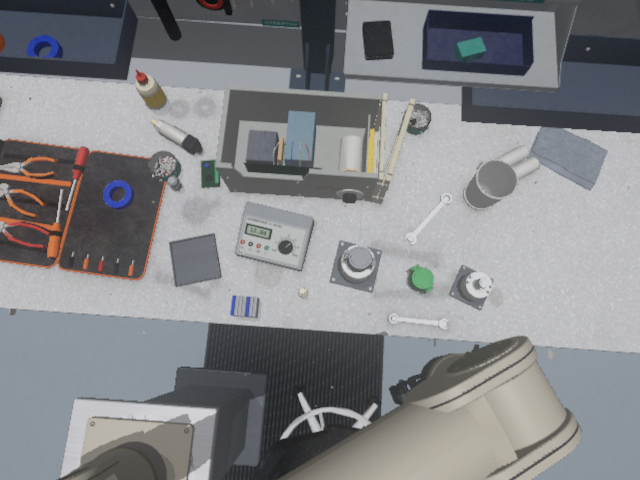

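Run:
```python
from scipy.spatial.transform import Rotation as R
print(R.from_rotvec([-1.38603298,  0.87808309, -0.87603021]).as_matrix())
```

```text
[[ 4.28483096e-01 -6.88532684e-04  9.03549535e-01]
 [-9.03548672e-01  1.25209716e-03  4.28483640e-01]
 [-1.42635680e-03 -9.99998979e-01 -8.56203249e-05]]
```

The top picture shows three candidates:
- A tub with a grey cap in a holder at about (357,262).
- A smaller open tub at about (476,286).
- A green look-alike cap at (422,279).

The tray is at (195,260), terminals at (244,306), union at (303,292) and gland at (174,183). The grey-capped tub fits; I'll enlarge it to confirm and measure.

```bash
cat > h.py <<'E'
import numpy as np,cv2
from station import ctrl,get_image,camera_info
from scipy.spatial.transform import Rotation as Rt
def cloud(n,d):
    c=camera_info(n);K=c["camera_matrix"];v,u=np.mgrid[:480,:640]
    P=np.stack([(u-K[0,2])/K[0,0]*d,(v-K[1,2])/K[1,1]*d,d],-1)
    return (P-c["t"])@c["R"]
def proj(n,X):
    c=camera_info(n);p=np.asarray(X)@c["R"].T+c["t"];p=p@c["camera_matrix"].T;return p[...,:2]/p[...,2:]
E
python3 - <<'E'
from h import *
t=np.load("top_i0.npy");s=np.load("side_i0.npy")
a=cv2.resize(t[225:305,315:395],(400,400),interpolation=cv2.INTER_CUBIC)
b=cv2.resize(s[200:280,295:375],(400,400),interpolation=cv2.INTER_CUBIC)
cv2.imwrite("pics/crop.png",np.hstack([a,b])[:,:,::-1])
C=cloud("top",np.load("top_d0.npy"))
for nm,(u,v) in dict(cap=(359,258),hold=(340,277),tray=(195,260),green=(422,275),small=(477,280),bench=(320,230)).items(): print(nm,C[v,u].round(4))
# cap top
reg=C[225:305,315:395].reshape(-1,3)
for lo,hi in((.108,.13),(.06,.08),(.01,.05)):
    m=(reg[:,2]>lo)&(reg[:,2]<hi);q=reg[m]
    print(lo,hi,m.sum(),q.min(0).round(4),q.max(0).round(4),np.median(q,0).round(4))
# tray
tr=C[225:295,160:230].reshape(-1,3);print(np.percentile(tr[:,2],[1,5,25,50,75,95,99]).round(4))
E
```

```text
cap [ 0.488  -0.4486  0.1193]
hold [ 0.4615 -0.4151  0.0025]
tray [ 0.4774 -0.0711  0.0065]
green [ 0.4724 -0.5976  0.0484]
small [ 0.4654 -0.7119  0.0759]
bench [ 0.573  -0.36   -0.0016]
0.108 0.13 517 [ 0.4656 -0.4808  0.1081] [ 0.5146 -0.4171  0.1232] [ 0.4901 -0.4491  0.1177]
0.06 0.08 323 [ 0.4537 -0.4862  0.06  ] [ 0.5289 -0.4123  0.0789] [ 0.4705 -0.4413  0.0697]
0.01 0.05 182 [ 0.4466 -0.5059  0.0105] [ 0.5277 -0.3963  0.0493] [ 0.4604 -0.4351  0.0242]
[-0.0041 -0.0026 -0.0005  0.0012  0.0031  0.0077  0.0122]
```

View pics/crop.png

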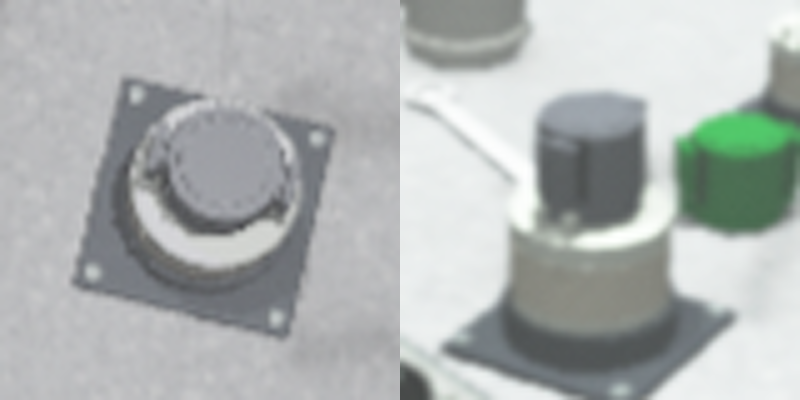

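```bash
cat >> h.py <<'E'
def ray(n,uv,z):
    c=camera_info(n);K=c["camera_matrix"];R=c["R"];o=-R.T@c["t"]
    uv=np.atleast_2d(uv);d=np.c_[(uv-K[[0,1],[2,2]])/K[0,0],np.ones(len(uv))]@R
    return o+d*((z-o[2])/d[:,2:])
E
python3 - <<'E'
from h import *
cor=np.array([(124,77),(336,130),(287,338),(72,286)])/5+[315-.4,225-.4]
for z in(.002,.004):
  P=ray("top",cor,z)[:,:2];print(P.round(4),P.mean(0).round(4))
  e=np.roll(P,-1,0)-P;print(np.linalg.norm(e,axis=1).round(4),np.rad2deg(np.arctan2(e[:,1],e[:,0])).round(1))
cor=np.array([(124,77)])
C=cloud("top",np.load("top_d0.npy"));
# cap top
sub=C[235:280,335:380];m=(abs(sub[...,2]-.118)<.004)
q=sub[m];h=cv2.minEnclosingCircle(q[:,:2].astype(np.float32));print(h)
r=cv2.minAreaRect((q[:,:2]*1000).astype(np.float32));print(r)
C2=cloud("side",np.load("side_d0.npy"));sub=C2[205:250,310:360];m=(abs(sub[...,2]-.118)<.004)
q=sub[m];print(m.sum(),cv2.minEnclosingCircle(q[:,:2].astype(np.float32)),cv2.minAreaRect((q[:,:2]*1000).astype(np.float32)))
# tray corners
t=np.load("top_i0.npy");a=cv2.resize(t[225:295,160:230],(560,560),interpolation=cv2.INTER_CUBIC);
cv2.imwrite("pics/tray.png",a[:,:,::-1])
E
```

```text
[[ 0.5507 -0.4082]
 [ 0.5319 -0.5108]
 [ 0.4311 -0.492 ]
 [ 0.4485 -0.39  ]] [ 0.4905 -0.4503]
[0.1043 0.1025 0.1034 0.1038] [-100.4  169.4   80.3  -10.1]
[[ 0.5502 -0.4082]
 [ 0.5315 -0.5106]
 [ 0.4309 -0.4917]
 [ 0.4482 -0.39  ]] [ 0.4902 -0.4501]
[0.1041 0.1023 0.1032 0.1036] [-100.4  169.4   80.3  -10.1]
((0.4914465546607971, -0.4494715631008148), 0.032615914940834045)
((490.9807434082031, -448.93096923828125), (48.8328857421875, 62.07577133178711), 21.23139190673828)
202 ((0.4875055253505707, -0.44886720180511475), 0.03344949707388878) ((488.114013671875, -448.66705322265625), (48.440574645996094, 63.16478729248047), 18.211074829101562)
```

View pics/tray.png

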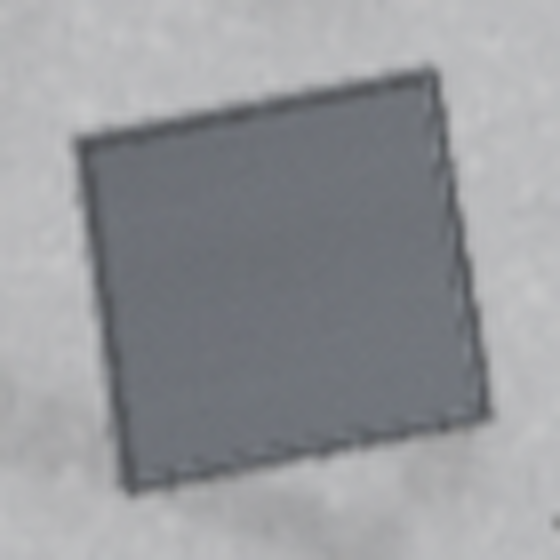

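Run:
```python
from h import *
t=np.load("top_i0.npy");s=np.load("side_i0.npy")
a=cv2.resize(t[240:280,340:380],(400,400),interpolation=cv2.INTER_CUBIC)
b=cv2.resize(s[210:260,310:360],(400,400),interpolation=cv2.INTER_CUBIC)
def cm(x): return np.clip((x.astype(float)-30)*1.5,0,255).astype(np.uint8)
cv2.imwrite("pics/crop2.png",cm(np.hstack([a,b]))[:,:,::-1])
for n,sl in (("top",(slice(235,280),slice(335,385))),("side",(slice(200,270),slice(305,365)))):
    C=cloud(n,np.load(f"{n}_d0.npy"));q=C[sl].reshape(-1,3)
    for lo,hi in((.085,.1),(.1,.113),(.113,.125)):
        m=(q[:,2]>lo)&(q[:,2]<hi);p=q[m,:2]-[.4903,-.4497]
        r=np.hypot(*p.T);a=np.rad2deg(np.arctan2(p[:,1],p[:,0]))
        o=r>.0275
        print(n,lo,m.sum(),sorted(zip(a[o].round().astype(int),(1000*r[o]).round(1))))
c=camera_info("side");print(-c["R"].T@c["t"]); c=camera_info("top");print(-c["R"].T@c["t"])
```

```text
top 0.085 32 [(np.int64(-120), np.float64(29.9)), (np.int64(-119), np.float64(31.7)), (np.int64(-116), np.float64(27.6)), (np.int64(95), np.float64(33.3)), (np.int64(97), np.float64(29.3)), (np.int64(97), np.float64(31.5))]
top 0.1 54 [(np.int64(-121), np.float64(28.7)), (np.int64(-120), np.float64(30.4)), (np.int64(-118), np.float64(32.2)), (np.int64(-100), np.float64(29.9)), (np.int64(-84), np.float64(31.3)), (np.int64(63), np.float64(27.7)), (np.int64(68), np.float64(33.4)), (np.int64(76), np.float64(31.8)), (np.int64(80), np.float64(31.2)), (np.int64(84), np.float64(32.8)), (np.int64(88), np.float64(32.5)), (np.int64(93), np.float64(27.7)), (np.int64(97), np.float64(32.2)), (np.int64(98), np.float64(30.2))]
top 0.113 483 [(np.int64(-120), np.float64(29.3)), (np.int64(-118), np.float64(31.0)), (np.int64(-117), np.float64(28.2)), (np.int64(-115), np.float64(30.0)), (np.int64(-113), np.float64(31.8)), (np.int64(-111), np.float64(29.1)), (np.int64(-110), np.float64(30.9)), (np.int64(-108), np.float64(28.2)), (np.int64(-105), np.float64(30.3)), (np.int64(-103), np.float64(27.6)), (np.
[... 4938 characters left out ...]
4(30.4)), (np.int64(-95), np.float64(32.7)), (np.int64(-94), np.float64(28.5)), (np.int64(-87), np.float64(32.8)), (np.int64(64), np.float64(32.0)), (np.int64(66), np.float64(30.3)), (np.int64(72), np.float64(30.5)), (np.int64(76), np.float64(29.0)), (np.int64(83), np.float64(30.6)), (np.int64(83), np.float64(30.8)), (np.int64(87), np.float64(29.9)), (np.int64(88), np.float64(31.7)), (np.int64(90), np.float64(28.1)), (np.int64(94), np.float64(34.3)), (np.int64(95), np.float64(28.2)), (np.int64(98), np.float64(33.3)), (np.int64(100), np.float64(28.3)), (np.int64(104), np.float64(29.1)), (np.int64(122), np.float64(28.8))]
[0.12500412 0.48219011 0.59048687]
[ 0.31641064 -0.38061858  1.02777174]
```

View pics/crop2.png

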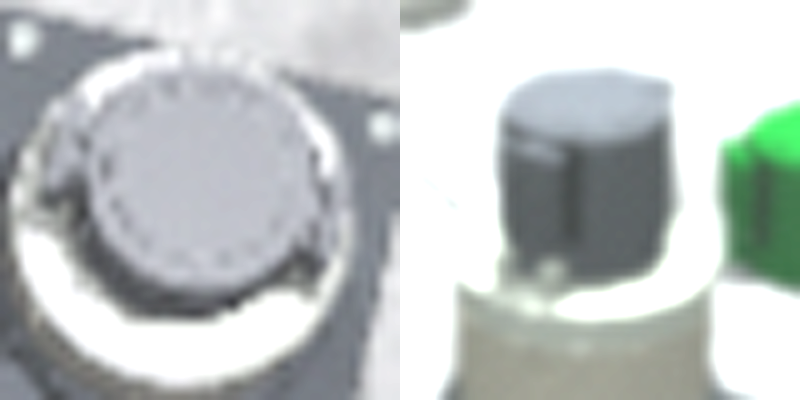

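The crops show the grey cap with tabs on the left (top picture, about 345,258) and right (about 372,264), on the white tub. That matches the description. Depth puts the cap top at 118 mm, 49 x 62 mm over the tabs, with the tab axis at 80°, which agrees with the holder yaw of -10°. Next I'll measure the tray and plan the approach.

Run:
```python
from h import *
cor=np.array([(78,138),(435,70),(492,418),(128,492)])/8+[160-.44,225-.44]
P=ray("top",cor,.010)[:,:2];e=np.roll(P,-1,0)-P
print(P.round(4),P.mean(0).round(4),np.linalg.norm(e,axis=1).round(4),np.rad2deg(np.arctan2(e[:,1],e[:,0])).round(1))
s=ctrl.sense();M=Rt.from_rotvec(s["orientation"]).as_matrix()
def plan(p,yaw):
    a=np.deg2rad(yaw);x=np.array([np.cos(a),np.sin(a),0]);y=np.array([0,0,-1.]);T=np.c_[x,y,np.cross(x,y)]
    print("cm tool",(M.T@(np.array(p)-s["tool_pos"])*100).round(2),"deg",np.rad2deg(Rt.from_matrix(M.T@T).as_rotvec()).round(2))
plan([.4902,-.4496,.24],-100)
```

```text
[[ 0.5161 -0.0056]
 [ 0.5442 -0.1085]
 [ 0.4416 -0.1379]
 [ 0.4127 -0.0353]] [ 0.4787 -0.0719] [0.1067 0.1067 0.1066 0.1075] [ -74.8 -164.   105.7   16. ]
cm tool [-0.84 -0.14 25.03] deg [ 3.000e-02  3.537e+01 -7.000e-02]
```

>>> {"fn": "jog_arm", "kwargs": {"commands": "0 0 4 0 0 0 1;0 0 4 0 0 0 1;0 0 4 0 0 0 1;0 0 4 0 0 0 1;0 0 4 0 0 0 1;-0.84 0 5 0 0 0 1;0 0 0 0 7 0 0.8;0 0 0 0 7 0 0.8;0 0 0 0 7 0 0.8;0 0 0 0 7 0 0.8"}}

```text
time: 1.1
tool_pos: [0.4894, -0.4502, 0.2387]
orientation: [-1.185, 1.247, -1.246]
contact_force: [-0.5, 0.5, -0.4]
opening: 0.798
```

>>> {"fn": "jog_arm", "kwargs": {"commands": "0 0 0 0 7.4 0 0.8;0 0 0 0 0 0 0.8;0 0 0 0 0 0 0.8"}}

```text
time: 1.4
tool_pos: [0.4895, -0.4503, 0.239]
orientation: [-1.124, 1.335, -1.334]
contact_force: [0.5, 0.7, 0.0]
opening: 0.802
```

```bash
cat >> h.py <<'E'
def plan(p,yaw,s=None):
    s=s or ctrl.sense();M=Rt.from_rotvec(s["orientation"]).as_matrix()
    a=np.deg2rad(yaw);x=np.array([np.cos(a),np.sin(a),0]);y=np.array([0,0,-1.]);T=np.c_[x,y,np.cross(x,y)]
    print("t",round(s["time"],2),"pos",s["tool_pos"].round(4),"yaw",np.rad2deg(np.arctan2(M[1,0],M[0,0])).round(2),"cm tool",(M.T@(np.array(p)-s["tool_pos"])*100).round(2),"deg",np.rad2deg(Rt.from_matrix(M.T@T).as_rotvec()).round(2),"F",s["contact_force"].round(1),"Tq",s["wrist_torque"].round(2),"op",round(s["opening"],4))
E
python3 - <<'E'
from h import *
plan([.4902,-.4496,.2],-100)
for n in("side","top"):
    im,d=get_image(n); np.save(f"{n}_d1.npy",d); cv2.imwrite(f"pics/{n}1.png",im[:,:,::-1])
    u,v=proj(n,ctrl.sense()["tool_pos"]).astype(int);print(u,v)
    c=im[max(0,v-50):v+50,max(0,u-50):u+50];cv2.imwrite(f"pics/{n}1c.png",cv2.resize(c,None,fx=4,fy=4,interpolation=cv2.INTER_CUBIC)[:,:,::-1])
E
```

```text
t 1.4 pos [ 0.4895 -0.4503  0.239 ] yaw -99.81 cm tool [-0.08  3.9   0.06] deg [ 0.03  0.19 -0.01] F [0.5 0.7 0. ] Tq [0.04 0.01 0.05] op 0.8023
333 171
365 245
```

View pics/side1c.png

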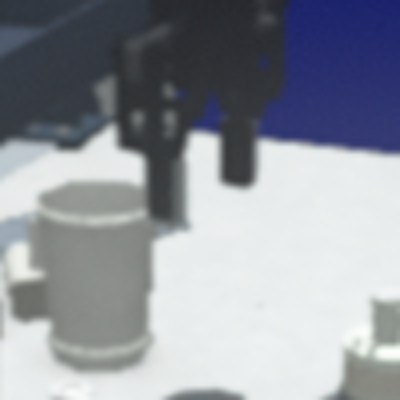

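View pics/top1.png

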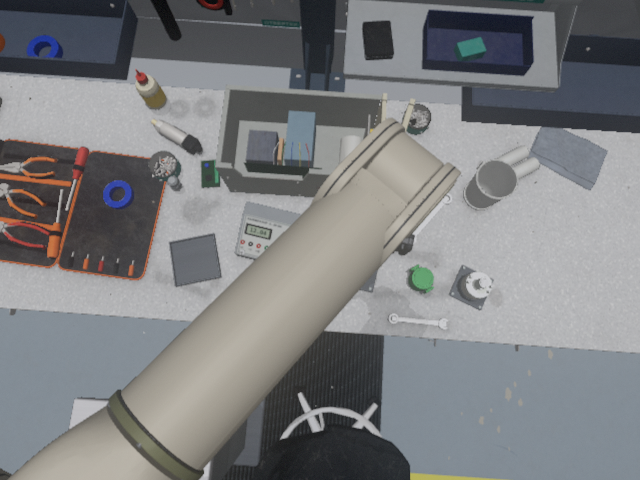

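```bash
cat >> h.py <<'E'
def fingers(d):
    s=ctrl.sense();M=Rt.from_rotvec(s["orientation"]).as_matrix()
    C=(cloud("side",d)-s["tool_pos"])@M*1000
    q=C.reshape(-1,3);m=(d.ravel()>0)&(abs(q[:,0])<70)&(abs(q[:,2])<30)&(q[:,1]>-60)&(q[:,1]<25)
    return q[m]
E
python3 - <<'E'
from h import *
q=fingers(np.load("side_d1.npy"))
for y0 in range(-50,25,5):
    p=q[(q[:,1]>=y0)&(q[:,1]<y0+5)]
    for sg in(-1,1):
        r=p[p[:,0]*sg>0]
        if len(r): print(y0,sg,len(r),"x",r[:,0].min().round(1),r[:,0].max().round(1),"z",r[:,2].min().round(1),r[:,2].max().round(1),"ymax",r[:,1].max().round(1))
E
```

```text
-50 -1 40 x -65.4 -30.8 z -14.0 12.6 ymax -45.0
-50 1 39 x 31.2 67.6 z -14.1 10.7 ymax -45.1
-45 -1 12 x -61.4 -40.4 z -13.7 -0.6 ymax -40.0
-45 1 31 x 33.7 60.9 z -13.3 11.4 ymax -40.1
-40 -1 19 x -48.9 -32.0 z -11.6 5.2 ymax -35.0
-40 1 22 x 31.3 45.7 z -12.6 10.3 ymax -35.1
-35 -1 25 x -49.8 -34.8 z -12.6 7.2 ymax -30.1
-35 1 21 x 32.1 38.0 z -11.6 10.6 ymax -30.1
-30 -1 24 x -48.4 -36.3 z -12.1 6.7 ymax -25.9
-30 1 24 x 32.8 39.1 z -12.0 10.1 ymax -25.2
-25 -1 28 x -49.0 -34.0 z -10.2 8.4 ymax -20.2
-25 1 22 x 32.0 40.3 z -12.1 11.2 ymax -20.1
-20 -1 22 x -47.8 -33.9 z -11.4 7.5 ymax -15.2
-20 1 23 x 32.4 38.2 z -12.3 9.9 ymax -15.1
-15 -1 24 x -48.5 -35.2 z -11.7 4.5 ymax -10.2
-15 1 20 x 34.3 40.1 z -12.3 10.3 ymax -10.1
-10 -1 18 x -48.2 -34.4 z -12.0 4.5 ymax -5.7
-10 1 21 x 32.1 39.7 z -13.0 10.6 ymax -5.0
-5 -1 19 x -43.4 -35.9 z -11.6 9.4 ymax -0.2
-5 1 18 x 33.6 41.4 z -11.4 10.6 ymax -1.2
0 -1 4 x -41.2 -38.3 z -3.4 9.8 ymax 1.0
0 1 8 x 34.1 39.7 z -4.8 7.6 ymax 1.4
```

>>> {"fn": "jog_arm", "kwargs": {"commands": "0 0 0 0 0 0 0.64;0 0 0 0 0 0 0.64;0 0 0 0 0 0 0.64"}}

```text
time: 1.8
tool_pos: [0.4895, -0.4505, 0.2393]
orientation: [-1.122, 1.337, -1.337]
contact_force: [-0.0, 0.1, 0.5]
opening: 0.638
```

Run:
```python
from h import *
im,d=get_image("side");print(ctrl.sense()["opening"])
q=fingers(d)
for y0 in range(-50,25,5):
    p=q[(q[:,1]>=y0)&(q[:,1]<y0+5)]
    for sg in(-1,1):
        r=p[p[:,0]*sg>0]
        if len(r): print(y0,sg,len(r),"x",r[:,0].min().round(1),r[:,0].max().round(1),"z",r[:,2].min().round(1),r[:,2].max().round(1),"ymax",r[:,1].max().round(1))
```

```text
0.6373492194659758
-50 -1 49 x -60.0 -23.8 z -13.4 12.8 ymax -45.0
-50 1 33 x 25.8 59.0 z -12.9 8.7 ymax -45.1
-45 -1 30 x -58.7 -28.8 z -14.2 9.0 ymax -40.2
-45 1 40 x 25.9 57.8 z -12.9 11.2 ymax -40.0
-40 -1 14 x -43.6 -27.3 z -13.2 3.7 ymax -35.0
-40 1 24 x 29.0 38.6 z -13.6 10.9 ymax -35.3
-35 -1 22 x -41.8 -27.3 z -11.9 6.1 ymax -30.1
-35 1 24 x 25.9 39.3 z -11.2 11.6 ymax -30.1
-30 -1 24 x -40.4 -26.5 z -11.8 6.8 ymax -25.2
-30 1 22 x 24.8 35.0 z -10.6 10.4 ymax -25.8
-25 -1 23 x -42.4 -27.3 z -11.9 6.9 ymax -20.3
-25 1 23 x 24.6 34.3 z -11.0 9.8 ymax -20.2
-20 -1 27 x -41.9 -26.1 z -12.4 7.4 ymax -15.0
-20 1 23 x 25.5 34.5 z -12.6 8.9 ymax -15.3
-15 -1 24 x -41.4 -27.7 z -12.7 7.4 ymax -10.3
-15 1 20 x 26.0 36.9 z -11.4 7.9 ymax -10.1
-10 -1 25 x -40.8 -27.5 z -11.0 6.9 ymax -5.0
-10 1 23 x 25.8 37.7 z -12.0 12.4 ymax -5.8
-5 -1 17 x -37.8 -24.3 z -12.4 10.7 ymax -0.6
-5 1 26 x 23.7 35.5 z -12.4 10.5 ymax -0.3
0 -1 17 x -35.6 -27.4 z -11.6 10.4 ymax 4.6
0 1 15 x 26.0 32.3 z -11.0 8.7 ymax 4.5
5 1 1 x 32.4 32.4 z 7.9 7.9 ymax 6.1
```

>>> {"fn": "jog_arm", "kwargs": {"commands": "-0.08 0 0.06 0 0.1 0 0.95;0 3 0 0 0 0 0.95;0 3 0 0 0 0 0.95;0 3 0 0 0 0 0.95;0 2 0 0 0 0 0.95;0 0 0 0 0 0 0.95;0 0 0 0 0 0 0.95"}}

```text
time: 2.55
tool_pos: [0.4905, -0.4499, 0.13]
orientation: [-1.12, 1.338, -1.338]
contact_force: [0.8, -0.4, 0.8]
opening: 0.944
```

Run:
```python
from h import *
plan([.4902,-.4496,.092],-100)
n="side";im,d=get_image(n)
u,v=proj(n,ctrl.sense()["tool_pos"]).astype(int);print(u,v)
c=im[max(0,v-50):v+50,max(0,u-50):u+50];cv2.imwrite("pics/s2.png",cv2.resize(c,None,fx=5,fy=5,interpolation=cv2.INTER_CUBIC)[:,:,::-1])
s=ctrl.sense();M=Rt.from_rotvec(s["orientation"]).as_matrix()
Q=(cloud(n,d)-s["tool_pos"])@M*1000
sub=Q[v-30:v+40,u-30:u+30].reshape(-1,3);m=(sub[:,1]<12)&(sub[:,1]>4)&(np.hypot(sub[:,0],sub[:,2])<36)
p=sub[m].astype(np.float32);print(m.sum(),cv2.minAreaRect(p[:,[0,2]]),np.median(p,0))
```

```text
t 2.55 pos [ 0.4905 -0.4499  0.13  ] yaw -100.13 cm tool [-0.02  3.8  -0.03] deg [-0.02 -0.13  0.01] F [ 0.8 -0.4  0.8] Tq [ 0.04 -0.01  0.01] op 0.9442
332 216
22 ((-1.9921674728393555, -3.755321502685547), (34.143245697021484, 31.909507751464844), 8.582773208618164) [ 0.33059302 11.5548725  -1.4948324 ]
```

View pics/s2.png

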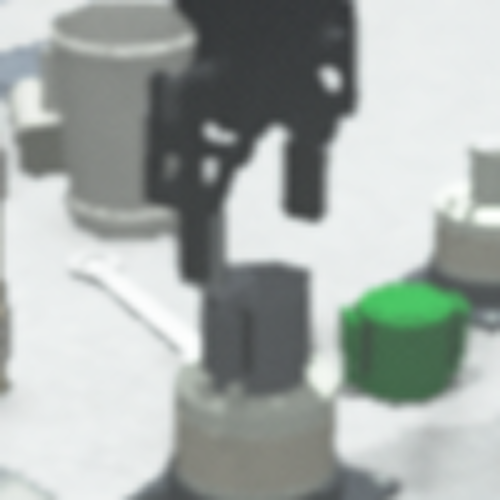

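The fingers straddle the cap: near finger at about crop (195,240), far finger at (305,180), cap centre at (255,275) below. Descending.

>>> {"fn": "jog_arm", "kwargs": {"commands": "0 1 0 0 0 0 0.95;0 1 0 0 0 0 0.95;0 1 0 0 0 0 0.95;0 0.8 0 0 0 0 0.95;0 0 0 0 0 0 0.82;0 0 0 0 0 0 0.8;0 0 0 0 0 0 0.78;0 0 0 0 0 0 0.78"}}

```text
time: 3.4
tool_pos: [0.4905, -0.45, 0.0919]
orientation: [-1.12, 1.337, -1.339]
contact_force: [0.1, 0.3, -0.2]
opening: 0.782
```

Run:
```python
from h import *
plan([.4902,-.4496,.092],-100)
n="side";im,d=get_image(n)
u,v=proj(n,ctrl.sense()["tool_pos"]).astype(int);print(u,v)
c=im[max(0,v-50):v+50,max(0,u-50):u+50];cv2.imwrite("pics/s3.png",cv2.resize(c,None,fx=5,fy=5,interpolation=cv2.INTER_CUBIC)[:,:,::-1])
```

```text
t 3.4 pos [ 0.4905 -0.45    0.0919] yaw -100.13 cm tool [-0.03 -0.01 -0.04] deg [-0.05 -0.13  0.03] F [ 0.1  0.3 -0.2] Tq [ 0.02 -0.03  0.  ] op 0.7818
332 232
```

View pics/s3.png

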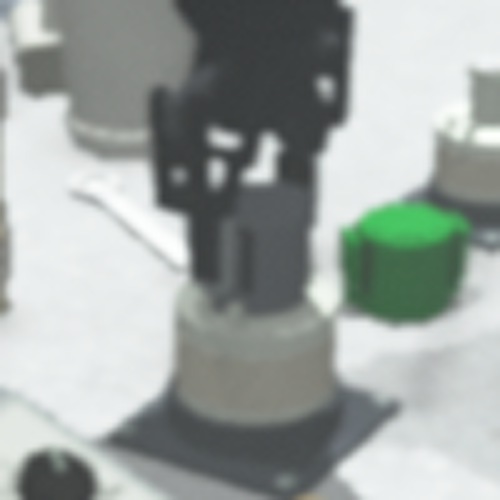

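Fingers are on either side of the tabs with no contact at 0.78. Closing in small steps.

>>> {"fn": "jog_arm", "kwargs": {"commands": "0 0 0 0 0 0 0.755;0 0 0 0 0 0 0.755"}}

```text
time: 3.65
tool_pos: [0.4903, -0.4498, 0.0915]
orientation: [-1.12, 1.338, -1.339]
contact_force: [0.9, -0.4, 0.5]
opening: 0.751
```

>>> {"fn": "jog_arm", "kwargs": {"commands": "0 0 0 0 0 0 0.74;0 0 0 0 0 0 0.74"}}

```text
time: 3.85
tool_pos: [0.4903, -0.4499, 0.0918]
orientation: [-1.12, 1.338, -1.339]
contact_force: [-0.2, -0.2, 3.0]
opening: 0.742
```

>>> {"fn": "jog_arm", "kwargs": {"commands": "0 0 0 0 0 0 0.72;0 0 0 0 0 0 0.72"}}

```text
time: 4.05
tool_pos: [0.4904, -0.45, 0.092]
orientation: [-1.12, 1.338, -1.339]
contact_force: [-1.1, -0.0, 6.5]
opening: 0.726
```

>>> {"fn": "jog_arm", "kwargs": {"commands": "0 0 0 0 0 0 0.7;0 0 0 0 0 0 0.7"}}

```text
time: 4.25
tool_pos: [0.4905, -0.4501, 0.0922]
orientation: [-1.12, 1.337, -1.339]
contact_force: [-1.2, 1.3, 6.9]
opening: 0.705
```

Run:
```python
from h import *
plan([.4902,-.4496,.092],-100)
```

```text
t 4.25 pos [ 0.4905 -0.4501  0.0922] yaw -100.14 cm tool [-0.05  0.02 -0.03] deg [-0.05 -0.14  0.04] F [-1.2  1.3  6.9] Tq [ 0.21  0.4  -0.02] op 0.7047
```

>>> {"fn": "jog_arm", "kwargs": {"commands": "0 -0.08 0 0 0 0 0.685;0 0 0 0 0 0 0.685"}}

```text
time: 4.45
tool_pos: [0.4905, -0.4499, 0.0925]
orientation: [-1.12, 1.338, -1.339]
contact_force: [-0.9, 0.9, 4.3]
opening: 0.687
```

>>> {"fn": "jog_arm", "kwargs": {"commands": "0 -0.05 0 0 0 0 0.665;0 0 0 0 0 0 0.665"}}

```text
time: 4.65
tool_pos: [0.4905, -0.4499, 0.0928]
orientation: [-1.12, 1.338, -1.339]
contact_force: [-0.7, 0.2, 5.3]
opening: 0.67
```

>>> {"fn": "jog_arm", "kwargs": {"commands": "0 -0.04 0 0 0 0 0.65;0 0 0 0 0 0 0.65;0 0 0 0 0 0 0.65"}}

```text
time: 4.95
tool_pos: [0.4904, -0.4498, 0.0931]
orientation: [-1.12, 1.338, -1.339]
contact_force: [0.4, -0.6, 3.5]
opening: 0.652
```

Run:
```python
from h import *
plan([.4902,-.4496,.092],-100)
```

```text
t 4.95 pos [ 0.4904 -0.4498  0.0931] yaw -100.13 cm tool [-0.02  0.11 -0.03] deg [-0.03 -0.13  0.01] F [ 0.4 -0.6  3.5] Tq [-0.14 -0.21  0.04] op 0.6521
```

>>> {"fn": "jog_arm", "kwargs": {"commands": "0 -0.04 0 0 0 0 0.632;0 0 0 0 0 0 0.632;0 0 0 0 0 0 0.632"}}

```text
time: 5.25
tool_pos: [0.4903, -0.4498, 0.0935]
orientation: [-1.12, 1.338, -1.338]
contact_force: [0.9, -1.0, 3.4]
opening: 0.636
```

Run:
```python
from h import *
plan([.4902,-.4496,.092],-100)
```

```text
t 5.25 pos [ 0.4903 -0.4498  0.0935] yaw -100.13 cm tool [-0.01  0.15 -0.02] deg [-0.01 -0.13  0.  ] F [ 0.9 -1.   3.4] Tq [-0.12 -0.22 -0.02] op 0.6357
```

Both tabs are in about 5 mm (opening 0.636, or 54 mm) with balanced side forces. Now turning anticlockwise.

>>> {"fn": "jog_arm", "kwargs": {"commands": "0 0 0 0 -1.5 0 0.632;0 0 0 0 -1.5 0 0.632;0 0 0 0 0 0 0.632"}}

```text
time: 5.55
tool_pos: [0.4902, -0.4498, 0.0935]
orientation: [-1.149, 1.299, -1.299]
contact_force: [-0.4, 0.6, 3.5]
opening: 0.636
```

Run:
```python
from h import *
plan([.4902,-.4496,.092],-100)
```

```text
t 5.55 pos [ 0.4902 -0.4498  0.0935] yaw -97.04 cm tool [-0.02  0.15 -0.  ] deg [0.   2.96 0.  ] F [-0.4  0.6  3.5] Tq [-0.1  -0.05  0.01] op 0.6362
```

>>> {"fn": "jog_arm", "kwargs": {"commands": "0 0 0 0 -1.5 0 0.632;0 0 0 0 -1.5 0 0.632;0 0 0 0 -1.5 0 0.632;0 0 0 0 0 0 0.632"}}

```text
time: 5.95
tool_pos: [0.4902, -0.4498, 0.0934]
orientation: [-1.188, 1.242, -1.242]
contact_force: [-0.7, -0.1, 3.7]
opening: 0.63
```

Run:
```python
from h import *
plan([.4902,-.4496,.092],-100)
```

```text
t 5.95 pos [ 0.4902 -0.4498  0.0934] yaw -92.55 cm tool [-0.02  0.14  0.  ] deg [0.   7.45 0.  ] F [-0.7 -0.1  3.7] Tq [-0.06  0.07 -0.  ] op 0.6303
```

>>> {"fn": "jog_arm", "kwargs": {"commands": "0 0 0 0 -2 0 0.632;0 0 0 0 -2 0 0.632;0 0 0 0 -2 0 0.632;0 0 0 0 -2 0 0.632;0 0 0 0 0 0 0.632"}}

```text
time: 6.45
tool_pos: [0.4902, -0.4498, 0.0935]
orientation: [-1.252, 1.139, -1.14]
contact_force: [-0.2, -0.1, 3.5]
opening: 0.637
```

Run:
```python
from h import *
plan([.4902,-.4496,.092],-100)
```

```text
t 6.45 pos [ 0.4902 -0.4498  0.0935] yaw -84.6 cm tool [-0.02  0.15 -0.  ] deg [-0.  15.4  0. ] F [-0.2 -0.1  3.5] Tq [-0.    0.06 -0.03] op 0.6374
```

>>> {"fn": "jog_arm", "kwargs": {"commands": "0 0 0 0 -2 0 0.632;0 0 0 0 -2 0 0.632;0 0 0 0 -2 0 0.632;0 0 0 0 -2 0 0.632;0 0 0 0 0 0 0.632"}}

```text
time: 6.95
tool_pos: [0.4903, -0.4498, 0.0934]
orientation: [-1.31, 1.036, -1.036]
contact_force: [-0.3, 0.3, 3.9]
opening: 0.637
```

Run:
```python
from h import *
plan([.4902,-.4496,.092],-100)
```

```text
t 6.95 pos [ 0.4903 -0.4498  0.0934] yaw -76.66 cm tool [-0.02  0.14 -0.  ] deg [-1.000e-02  2.334e+01  0.000e+00] F [-0.3  0.3  3.9] Tq [-0.02  0.04  0.01] op 0.6365
```

>>> {"fn": "jog_arm", "kwargs": {"commands": "0 0 0 0 -1 0 0.632;0 0 0 0 -1 0 0.632;0 0 0 0 0 0 0.632"}}

```text
time: 7.25
tool_pos: [0.4903, -0.4498, 0.0934]
orientation: [-1.324, 1.009, -1.009]
contact_force: [-0.8, -0.2, 3.3]
opening: 0.637
```

```bash
cat > r.py <<'E'
from h import *
s=ctrl.sense();M=Rt.from_rotvec(s["orientation"]).as_matrix()
print(round(s["time"],2),s["tool_pos"].round(4),"yaw",np.rad2deg(np.arctan2(M[1,0],M[0,0])).round(2),"F",s["contact_force"].round(1),"T",s["wrist_torque"].round(3),"op",round(s["opening"],4),"q7",s["joint_positions"].round(2)[-1])
E
python3 r.py
```

```text
7.25 [ 0.4903 -0.4498  0.0934] yaw -74.61 F [-0.8 -0.2  3.3] T [-0.046  0.064  0.073] op 0.6375 q7 -0.69
```

>>> {"fn": "jog_arm", "kwargs": {"commands": "0 0 0 0 -1 0 0.632;0 0 0 0 -1 0 0.632;0 0 0 0 0 0 0.632"}}

```text
time: 7.55
tool_pos: [0.4903, -0.4497, 0.0934]
orientation: [-1.338, 0.982, -0.982]
contact_force: [-0.6, -0.5, 2.5]
opening: 0.633
```

```bash
python3 r.py
```

```text
7.55 [ 0.4903 -0.4497  0.0934] yaw -72.58 F [-0.6 -0.5  2.5] T [-0.036  0.018  0.025] op 0.6329 q7 -0.66
```

>>> {"fn": "jog_arm", "kwargs": {"commands": "0 0 0 0 -1 0 0.632;0 0 0 0 -1 0 0.632;0 0 0 0 0 0 0.632"}}

```text
time: 7.85
tool_pos: [0.4903, -0.4498, 0.0934]
orientation: [-1.351, 0.956, -0.956]
contact_force: [-0.0, -0.5, 2.8]
opening: 0.635
```

```bash
python3 r.py
```

```text
7.85 [ 0.4903 -0.4498  0.0934] yaw -70.58 F [-0.  -0.5  2.8] T [-0.077  0.015 -0.003] op 0.6347 q7 -0.62
```

>>> {"fn": "jog_arm", "kwargs": {"commands": "0 0 0 0 -1 0 0.632;0 0 0 0 -1 0 0.632;0 0 0 0 0 0 0.632"}}

```text
time: 8.15
tool_pos: [0.4903, -0.4498, 0.0934]
orientation: [-1.363, 0.929, -0.93]
contact_force: [0.7, -0.6, 3.2]
opening: 0.635
```

```bash
python3 r.py
```

```text
8.15 [ 0.4903 -0.4498  0.0934] yaw -68.58 F [ 0.7 -0.6  3.2] T [-0.062  0.048  0.01 ] op 0.6345 q7 -0.59
```

>>> {"fn": "jog_arm", "kwargs": {"commands": "0 0 0 0 -1 0 0.632;0 0 0 0 -1 0 0.632;0 0 0 0 0 0 0.632"}}

```text
time: 8.45
tool_pos: [0.4903, -0.4497, 0.0934]
orientation: [-1.375, 0.903, -0.903]
contact_force: [0.2, 0.0, 3.2]
opening: 0.637
```

```bash
python3 r.py
```

```text
8.45 [ 0.4903 -0.4497  0.0934] yaw -66.57 F [0.2 0.  3.2] T [ 0.009 -0.019 -0.038] op 0.6372 q7 -0.56
```

>>> {"fn": "jog_arm", "kwargs": {"commands": "0 0 0 0 -1 0 0.632;0 0 0 0 -1 0 0.632;0 0 0 0 0 0 0.632"}}

```text
time: 8.75
tool_pos: [0.4904, -0.4496, 0.0934]
orientation: [-1.387, 0.876, -0.876]
contact_force: [0.4, 0.5, 2.9]
opening: 0.635
```

```bash
python3 r.py
```

```text
8.75 [ 0.4904 -0.4496  0.0934] yaw -64.57 F [0.4 0.5 2.9] T [ 0.075 -0.179 -0.106] op 0.6346 q7 -0.53
```

>>> {"fn": "jog_arm", "kwargs": {"commands": "0 0 0 0 -1 0 0.632;0 0 0 0 -1 0 0.632;0 0 0 0 0 0 0.632"}}

```text
time: 9.05
tool_pos: [0.4904, -0.4496, 0.0934]
orientation: [-1.398, 0.85, -0.85]
contact_force: [0.5, 0.6, 3.2]
opening: 0.631
```

```bash
python3 r.py;python3 r.py
```

```text
9.05 [ 0.4904 -0.4496  0.0934] yaw -62.57 F [0.5 0.6 3.2] T [ 0.14  -0.311 -0.162] op 0.6308 q7 -0.49
9.05 [ 0.4904 -0.4496  0.0934] yaw -62.57 F [0.5 0.6 3.2] T [ 0.14  -0.311 -0.162] op 0.6308 q7 -0.49
```

>>> {"fn": "jog_arm", "kwargs": {"commands": "0 0 0 0 -1 0 0.632;0 0 0 0 0 0 0.632"}}

```text
time: 9.25
tool_pos: [0.4904, -0.4497, 0.0934]
orientation: [-1.404, 0.836, -0.837]
contact_force: [0.9, 1.0, 3.5]
opening: 0.637
```

```bash
python3 r.py
```

```text
9.25 [ 0.4904 -0.4497  0.0934] yaw -61.58 F [0.9 1.  3.5] T [ 0.171 -0.346 -0.244] op 0.6368 q7 -0.48
```

The stop is felt: torque rose steadily to 0.24 Nm. I'll ease back 1.5°, which still stays against the stop, and lift gently.

>>> {"fn": "jog_arm", "kwargs": {"commands": "0 0 0 0 1.5 0 0.632;0 -0.15 0 0 0 0 0.632;0 -0.15 0 0 0 0 0.632;0 0 0 0 0 0 0.632"}}

```text
time: 9.65
tool_pos: [0.4899, -0.4494, 0.0959]
orientation: [-1.395, 0.858, -0.856]
contact_force: [1.8, 0.3, -3.6]
opening: 0.631
```

```bash
python3 r.py
```

```text
9.65 [ 0.4899 -0.4494  0.0959] yaw -63.12 F [ 1.8  0.3 -3.6] T [ 0.274 -0.271 -0.127] op 0.6311 q7 -0.5
```

>>> {"fn": "jog_arm", "kwargs": {"commands": "0 -0.1 0 0 0 0 0.632;0 -0.1 0 0 0 0 0.632;0 0 0 0 0 0 0.632"}}

```text
time: 9.95
tool_pos: [0.49, -0.4497, 0.0983]
orientation: [-1.395, 0.858, -0.857]
contact_force: [1.0, 1.4, -4.1]
opening: 0.634
```

```bash
python3 r.py
```

```text
9.95 [ 0.49   -0.4497  0.0983] yaw -63.13 F [ 1.   1.4 -4.1] T [ 0.388  0.004 -0.102] op 0.6339 q7 -0.5
```

>>> {"fn": "jog_arm", "kwargs": {"commands": "0 -0.3 0 0 0 0 0.632;0 -0.3 0 0 0 0 0.632;0 -0.3 0 0 0 0 0.632;0 -0.3 0 0 0 0 0.632;0 0 0 0 0 0 0.632"}}

```text
time: 10.45
tool_pos: [0.4906, -0.4503, 0.1116]
orientation: [-1.396, 0.856, -0.859]
contact_force: [-0.4, 0.4, -1.2]
opening: 0.636
```

```bash
python3 r.py
python3 - <<'E'
from h import *
n="side";im,d=get_image(n)
u,v=332,225
c=im[max(0,v-50):v+50,max(0,u-50):u+50];cv2.imwrite("pics/s4.png",cv2.resize(c,None,fx=5,fy=5,interpolation=cv2.INTER_CUBIC)[:,:,::-1])
E
```

```text
10.45 [ 0.4906 -0.4503  0.1116] yaw -63.14 F [-0.4  0.4 -1.2] T [-0.018  0.007 -0.015] op 0.6361 q7 -0.5
```

View pics/s4.png

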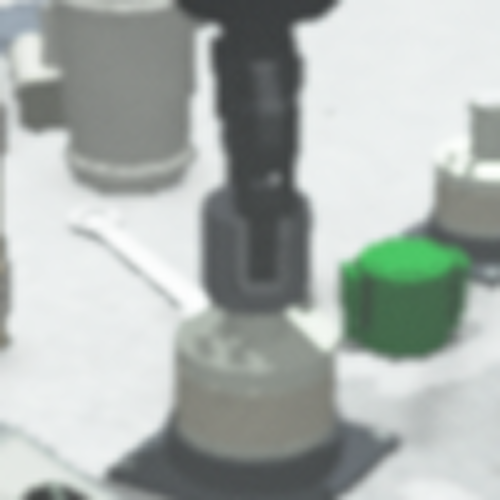

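The cap has lifted off: its rim is at crop (255,300), with the neck and posts showing below, and its weight is about 1.2 N. Continuing straight up.

>>> {"fn": "jog_arm", "kwargs": {"commands": "0 -1 0 0 0 0 0.632;0 -1 0 0 0 0 0.632;0 -1 0 0 0 0 0.632;0 -1 0 0 0 0 0.632;0 -1.5 0 0 0 0 0.632;0 -1.5 0 0 0 0 0.632;0 -1.5 0 0 0 0 0.632;0 -1 0 0 0 0 0.632;0 -0.5 0 0 0 0 0.632;0 0 0 0 0 0 0.632"}}

```text
time: 11.5
tool_pos: [0.4905, -0.4499, 0.2112]
orientation: [-1.395, 0.856, -0.858]
contact_force: [0.3, -0.5, -2.1]
opening: 0.636
```

```bash
python3 r.py
python3 - <<'E'
from h import *
plan([.4787,-.0719,.20],-63.1)
n="side";im,d=get_image(n)
u,v=332,190
c=im[max(0,v-50):v+50,max(0,u-50):u+50];cv2.imwrite("pics/s5.png",cv2.resize(c,None,fx=5,fy=5,interpolation=cv2.INTER_CUBIC)[:,:,::-1])
E
```

```text
11.5 [ 0.4905 -0.4499  0.2112] yaw -63.13 F [ 0.3 -0.5 -2.1] T [-0.035 -0.001 -0.   ] op 0.6363 q7 -0.49
t 11.5 pos [ 0.4905 -0.4499  0.2112] yaw -63.13 cm tool [-34.25   1.09  16.03] deg [-0.02 -0.03  0.06] F [ 0.3 -0.5 -2.1] Tq [-0.03 -0.   -0.  ] op 0.6363
```

View pics/s5.png

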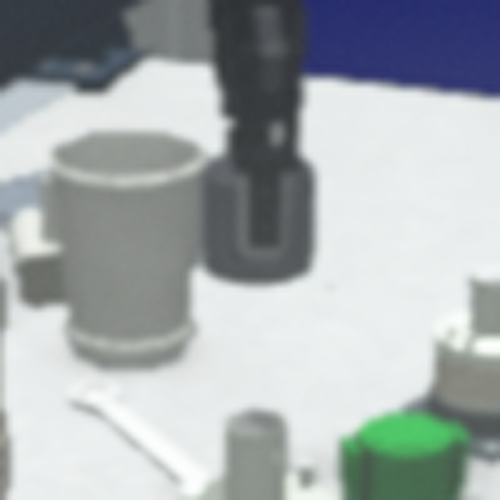

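The cap is upright between the fingers and clear of the neck. Moving to the tray.

>>> {"fn": "jog_arm", "kwargs": {"commands": "-1.5 0 0.7 0 0 0 0.632;-2.5 0 1.2 0 0 0 0.632;-3 0 1.4 0 0 0 0.632;-3 0 1.4 0 0 0 0.632;-3 0 1.4 0 0 0 0.632;-3 0 1.4 0 0 0 0.632;-3 0 1.4 0 0 0 0.632;-3 0 1.4 0 0 0 0.632;-3 0 1.4 0 0 0 0.632;0 0 0 0 0 0 0.632"}}

```text
time: 12.55
tool_pos: [0.4818, -0.1688, 0.21]
orientation: [-1.396, 0.853, -0.851]
contact_force: [0.3, -0.8, -1.1]
opening: 0.632
```

Run:
```python
from h import *
plan([.4787,-.0719,.20],-63.1)
```

```text
t 12.55 pos [ 0.4818 -0.1688  0.21  ] yaw -62.76 cm tool [-8.76  1.02  4.16] deg [-0.01  0.34 -0.09] F [ 0.3 -0.8 -1.1] Tq [ 0.01  0.   -0.02] op 0.6321
```

>>> {"fn": "jog_arm", "kwargs": {"commands": "-2.5 0 1.3 0 0 0 0.632;-2.5 0 1.3 0 0 0 0.632;-2 0 1 0 0 0 0.632;-1.3 0 0.6 0 0 0 0.632;0 0 0 0 0 0 0.632;0 0 0 0 0 0 0.632"}}

```text
time: 13.15
tool_pos: [0.4815, -0.0819, 0.2102]
orientation: [-1.396, 0.858, -0.858]
contact_force: [0.1, -0.7, -0.9]
opening: 0.638
```

Run:
```python
from h import *
plan([.4787,-.0719,.044],-63.1)
```

```text
t 13.15 pos [ 0.4815 -0.0819  0.2102] yaw -63.16 cm tool [-1.02 16.62  0.21] deg [ 0.03 -0.06  0.02] F [ 0.1 -0.7 -0.9] Tq [0.04 0.04 0.02] op 0.6381
```

Correcting the offset and going down to about 20 mm above the placing height.

>>> {"fn": "jog_arm", "kwargs": {"commands": "-1 0 0.2 0 0 0 0.632;0 2 0 0 0 0 0.632;0 3 0 0 0 0 0.632;0 3 0 0 0 0 0.632;0 3 0 0 0 0 0.632;0 3 0 0 0 0 0.632;0 1.5 0 0 0 0 0.632;0 1 0 0 0 0 0.632;0 0 0 0 0 0 0.632;0 0 0 0 0 0 0.632"}}

```text
time: 14.15
tool_pos: [0.4793, -0.0712, 0.0461]
orientation: [-1.395, 0.857, -0.858]
contact_force: [0.1, -0.1, -0.2]
opening: 0.631
```

Run:
```python
from h import *
plan([.4787,-.0719,.025],-63.1)
n="side";im,d=get_image(n)
u,v=proj(n,ctrl.sense()["tool_pos"]).astype(int)
c=im[max(0,v-60):v+60,max(0,u-60):u+60];cv2.imwrite("pics/s6.png",cv2.resize(c,None,fx=5,fy=5,interpolation=cv2.INTER_CUBIC)[:,:,::-1])
```

```text
t 14.15 pos [ 0.4793 -0.0712  0.0461] yaw -63.15 cm tool [ 0.04  2.11 -0.09] deg [-0.04 -0.05  0.03] F [ 0.1 -0.1 -0.2] Tq [ 0.01 -0.05  0.05] op 0.631
```

View pics/s6.png

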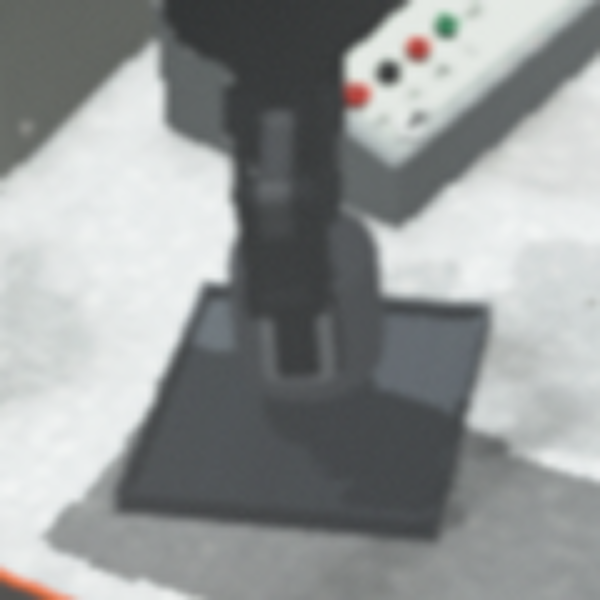

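The cap hangs over the middle of the tray (cap at crop (300,300), tray corners at (205,285), (490,310), (440,535) and (120,505)). Lowering until touch.

>>> {"fn": "jog_arm", "kwargs": {"commands": "0 0.8 0 0 0 0 0.632;0 0.7 0 0 0 0 0.632;0 0.2 0 0 0 0 0.632;0 0 0 0 0 0 0.632"}}

```text
time: 14.6
tool_pos: [0.4785, -0.071, 0.0279]
orientation: [-1.396, 0.858, -0.857]
contact_force: [-0.6, 0.2, -0.5]
opening: 0.638
```

>>> {"fn": "jog_arm", "kwargs": {"commands": "0 0.1 0 0 0 0 0.632;0 0.1 0 0 0 0 0.632;0 0 0 0 0 0 0.632"}}

```text
time: 14.9
tool_pos: [0.4789, -0.071, 0.0264]
orientation: [-1.395, 0.857, -0.857]
contact_force: [-0.7, -0.5, -1.1]
opening: 0.633
```

>>> {"fn": "jog_arm", "kwargs": {"commands": "0 0.1 0 0 0 0 0.632;0 0 0 0 0 0 0.632"}}

```text
time: 15.1
tool_pos: [0.4789, -0.071, 0.0254]
orientation: [-1.395, 0.857, -0.857]
contact_force: [-0.1, 0.3, -0.9]
opening: 0.635
```

>>> {"fn": "jog_arm", "kwargs": {"commands": "0 0.08 0 0 0 0 0.632;0 0 0 0 0 0 0.632"}}

```text
time: 15.3
tool_pos: [0.4788, -0.071, 0.0245]
orientation: [-1.395, 0.857, -0.857]
contact_force: [0.4, 0.5, -0.9]
opening: 0.628
```

>>> {"fn": "jog_arm", "kwargs": {"commands": "0 0.08 0 0 0 0 0.632;0 0 0 0 0 0 0.632"}}

```text
time: 15.5
tool_pos: [0.479, -0.0713, 0.0243]
orientation: [-1.396, 0.857, -0.858]
contact_force: [-2.2, -0.2, 6.0]
opening: 0.633
```

Touched down at 24.3 mm, against an expected 24.4 mm. Opening gradually.

>>> {"fn": "jog_arm", "kwargs": {"commands": "0 -0.03 0 0 0 0 0.66;0 0 0 0 0 0 0.69;0 0.02 0 0 0 0 0.72;0 0.02 0 0 0 0 0.75;0 0 0 0 0 0 0.78;0 0 0 0 0 0 0.82;0 0 0 0 0 0 0.88;0 0 0 0 0 0 0.9;0 0 0 0 0 0 0.9"}}

```text
time: 16.4
tool_pos: [0.4789, -0.071, 0.0238]
orientation: [-1.395, 0.857, -0.857]
contact_force: [0.3, -0.1, -0.3]
opening: 0.9
```

```bash
python3 r.py
python3 - <<'E'
from h import *
n="side";im,d=get_image(n)
u,v=proj(n,ctrl.sense()["tool_pos"]).astype(int)
c=im[max(0,v-60):v+60,max(0,u-60):u+60];cv2.imwrite("pics/s7.png",cv2.resize(c,None,fx=5,fy=5,interpolation=cv2.INTER_CUBIC)[:,:,::-1])
E
```

```text
16.4 [ 0.4789 -0.071   0.0238] yaw -63.13 F [ 0.3 -0.1 -0.3] T [-0.017  0.034  0.003] op 0.8998 q7 -1.19
```

View pics/s7.png

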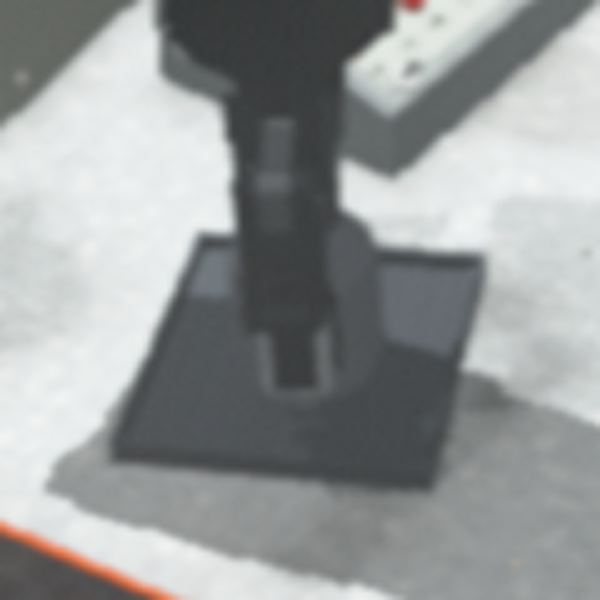

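The cap is free of the fingers (zero force) and stands in the tray. Retreating straight up.

>>> {"fn": "jog_arm", "kwargs": {"commands": "0 -1 0 0 0 0 0.9;0 -1.5 0 0 0 0 0.9;0 -2 0 0 0 0 0.9;0 -3 0 0 0 0 0.9;0 -3 0 0 0 0 0.9;0 -3 0 0 0 0 0.9;0 -3 0 0 0 0 0.9;0 -2 0 0 0 0 0.9;0 0 0 0 0 0 0.9"}}

```text
time: 17.35
tool_pos: [0.4803, -0.071, 0.2124]
orientation: [-1.394, 0.852, -0.861]
contact_force: [-1.0, -0.6, -0.5]
opening: 0.896
```

>>> {"fn": "jog_arm", "kwargs": {"commands": "3 0 -1.4 0 0 0 0.9;3 0 -1.4 0 0 0 0.9;4 0 -1.8 0 0 0 0.9;4 0 -1.8 0 0 0 0.9;4 0 -1.8 0 0 0 0.9;4 0 -1.8 0 0 0 0.9;3 0 -1.4 0 0 0 0.9;0 0 0 0 0 0 0.9;0 0 0 0 0 0 0.9"}}

```text
time: 18.25
tool_pos: [0.4897, -0.3457, 0.2079]
orientation: [-1.394, 0.859, -0.857]
contact_force: [0.3, 1.2, -0.1]
opening: 0.9
```

```bash
python3 r.py
python3 - <<'E'
from h import *
for n in("side","top"):
    im,d=get_image(n);cv2.imwrite(f"pics/{n}8.png",im[:,:,::-1])
    u,v=proj(n,[.4787,-.0719,.02]).astype(int)
    c=im[v-40:v+40,u-40:u+40];cv2.imwrite(f"pics/{n}8c.png",cv2.resize(c,None,fx=5,fy=5,interpolation=cv2.INTER_CUBIC)[:,:,::-1])
    C=cloud(n,d)[v-40:v+40,u-40:u+40].reshape(-1,3);m=abs(C[:,2]-.049)<.006
    print(n,m.sum(),np.median(C[m],0).round(4),cv2.minAreaRect((C[m][:,:2]*1000).astype(np.float32)))
a=cv2.imread("pics/side8c.png");b=cv2.imread("pics/top8c.png");cv2.imwrite("pics/fin.png",np.hstack([a,b]))
E
```

```text
18.25 [ 0.4897 -0.3457  0.2079] yaw -63.19 F [ 0.3  1.2 -0.1] T [ 0.058  0.054 -0.001] op 0.8998 q7 -0.62
side 585 [ 0.4745 -0.0668  0.0488] ((476.7991027832031, -70.63539123535156), (49.15076446533203, 65.2737808227539), 25.8687744140625)
top 117 [ 0.4869 -0.0561  0.049 ] ((486.004150390625, -55.79048156738281), (15.777708053588867, 51.98555374145508), 58.864646911621094)
```

View pics/fin.png

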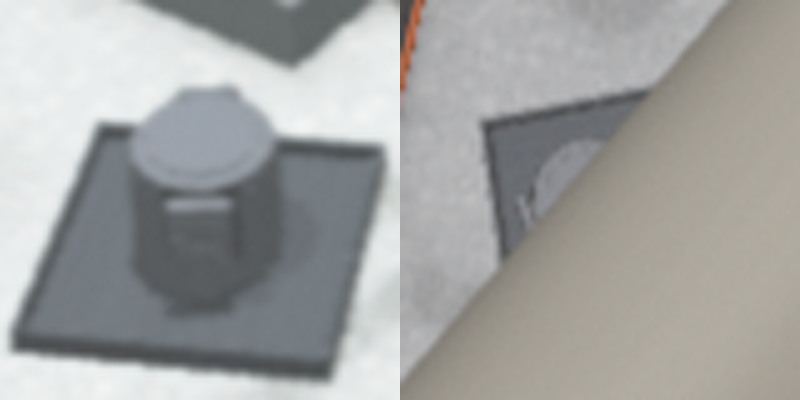

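View pics/side8.png

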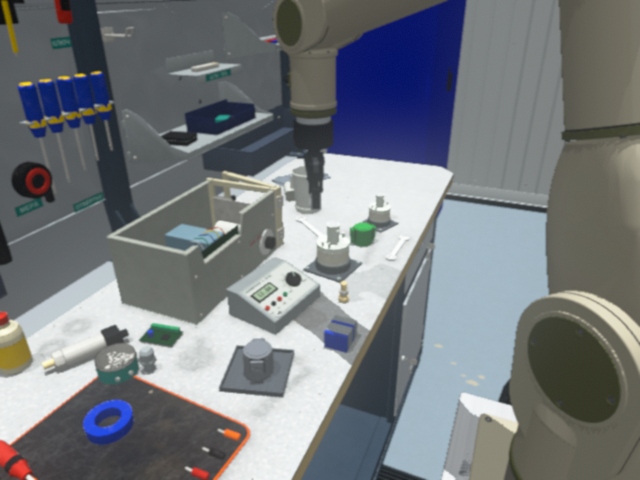

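The cap stands upright in the tray at side pixel (258,360), top at 49 mm, centre about (0.477,-0.071). The tub is open at (333,245). The union (344,292), terminals (340,333), gland (148,358) and green cap (363,233) are where they were. Handing in.

```bash
python3 -c "
from station import ctrl
print(ctrl.close_job())"
```

```text
the job is handed in; nothing more can be done
None
```

The tub is open and its cap stands upright near the middle of the drip tray. I handed the job in at about 18.4 s of the 54 s allowed.

**Squeeze and turn:** I squeezed the tabs by position, to about 5 mm each, not with the full grip force. I then turned the cap anticlockwise about 0.67 rad until the torque rose steadily to 0.24 Nm at the stop. I eased back 1.5° and lifted the cap straight off.

**Forces:** The highest readings were 7 N while squeezing, 4 N while lifting and 6 N at touchdown. The robot does not report the force on the tabs. From the spring figures I put it at about 12 N per side, below the 15–20 N you gave.

**Last checks:**
- **Cap position:** the side camera shows the top at 49 mm, as expected for a cap standing on the tray floor. The centre is within about 2 mm of the tray centre.
- **Small parts:** the union, terminals, gland and green cap had not visibly moved in the side picture.
- **Not confirmed:** the arm hid most of the tray from the top camera, so its estimate of the cap centre (about 17 mm off) is only partial and I did not use it.

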